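# Square a tube block into the jig corner and hold it

## Task

The bench timer was left lying on the plate of the squaring jig: put it down flat on the bare bench, off the jig. Then set the long bored aluminium block (not the short one) upright and flat on the jig plate and press it into the corner, its long side flush against the long fence and one end against the short fence. Finish while still holding the block with the gripper and pushing it firmly against both fences at once, so that it could be clamped; do not let go of it, and leave the short block and the other things on the bench where they are.

Things in the scene. Friction and masses are not known exactly. Their poses are not given: they have to be found in the camera images.
- jig: squaring jig, fixed: dark steel plate 150 x 170 x 10 mm (its x by y) with two aluminium fences on top, 16 mm high. Origin: centre of the plate's underside, on the bench. In its frame the long fence's inner face is at x = +59 mm (far edge, from the robot), the short fence's at y = -69 mm (right edge); the near and left edges are open. Seated block centre: x 34, y -19, underside z 10 mm.
- long_fence: long fence of the jig, aluminium bar 16 x 170 x 16 mm along the jig's y, rigid. Origin: centre of its underside; axes as the jig's; its working face looks to -x, 8 mm from the origin.
- short_fence: short fence of the jig, aluminium bar 100 x 16 x 16 mm along the jig's x, rigid. Origin: centre of its underside; axes as the jig's; its working face looks to +y, 8 mm from the origin.
- long_block: the part: long machined aluminium block, 50 mm (its x) x 100 mm (its y) x 50 mm high, with two rows of four 16 mm holes in its top, 0.3 to 0.6 kg; stands on the bench, holes up. Origin: centre of its underside. Grip it across the 50 mm width, high enough that the fingers pass over the fences. The same after a half turn.
- short_block: the other aluminium block, not wanted: 50 mm (x) x 60 mm (y) x 50 mm high, two larger holes in its top. Origin: centre of its underside.
- timer: white bench timer, 66 x 66 x 18 mm, 0.06 kg, lies flat on the jig plate at the start, in the block's way; the bench round x 0.47, y 0.46 m (left of the blocks, before the notebook) is always bare. Origin: centre of its underside; its z axis points up.
- comb: black gel comb, 12 x 160 x 30 mm, standing on its back bar on the bench beyond the jig; a bystander. Origin: centre of its underside; long along its y.
- tape_ring: small roll of tape, 64 mm across, 13 mm high, lying on the bench to the left of the blocks; a bystander. Origin: centre of its underside.
- marker: marker pen, 12 x 143 x 14 mm, lying on the bench at the far left; a bystander. Origin: centre of its underside; long along its y.
Not all that is in view belongs to the job. Leave any purple look-alike of the timer alone.

How it is judged:
On the way:
1. the timer lies flat on the bench, off the jig and released (height (world z) of timer below 0.004 m and angle between timer's own z axis and vertical below 0.1 rad and contact force between timer and the fingers below 0.05 N and linear speed of timer below 0.02 m/s and contact force between timer and jig below 0.05 N), for 0.3 s.
At the end, for the whole second after the job is handed in: Long block upright on the jig plate, within 3 mm of the corner position and 0.04 rad of square, pressing on each of the two fences with more than 1 N, still held by the fingers (more than 1 N) and at rest; the timer lies flat on the bench, off the jig, released (x of long_block in the frame of jig between 0.031 and 0.037 m and y of long_block in the frame of jig between -0.022 and -0.016 m and z of long_block in the frame of jig between 0.0075 and 0.0125 m and angle between long_block's own z axis and vertical below 0.04 rad and angle between the y axis of long_block and the y axis of jig, either way round below 0.04 rad and contact force between long_block and long_fence above 1 N and contact force between long_block and short_fence above 1 N and contact force between long_block and the fingers above 1 N and linear speed of long_block below 0.01 m/s and height (world z) of timer below 0.004 m and angle between timer's own z axis and vertical below 0.1 rad and contact force between timer and the fingers below 0.05 N and linear speed of timer below 0.02 m/s); the arm keeps its last pose, push and grip.
It fails at once if the short block, comb, tape roll or marker is moved more than 20 mm (distance of any of short_block, comb, tape_ring, marker from where it was at the start of the episode above 0.02 m).
It also fails if it takes over 67 s, if anything falls off the work surface, if the arm or the gripper's body presses on something with over 40 N, if the wrist force passes 120 N, or if a joint passes its speed limit or range.

## Robot

A 7-joint arm with a two-finger parallel gripper is mounted at the origin on a cart in front of the work surface, level with it; the furniture and walls round the work are solid. World frame = base frame: x ahead of the robot, y to its left, z up, the work surface at z = 0. Lengths are in m, angles in rad, forces in N, time in s.
With the tool pointing down it reaches from about 0.4 to 0.85 m from the base axis. Payload 4.5 kg.
Tool frame: the origin (TCP) lies on the centre line of the jaws, within the pads' length; the fingertips stand 8 mm ahead of it and the grasp point (between the pads) lies 11 mm behind it; z points along the fingers, x is the direction in which the jaws open and shut, and the axes are right-handed (so a half turn about z gives the same grasp; the last joint's range is limited). The gripper opens to 88 mm and grips with 3 to 60 N. Pads are 18 mm wide; open, the fingers measure 123 mm over their backs; the gripper's body (75 mm by 187 mm) begins 45 mm behind the grasp point.
Start: joints at [1.363, 0.689, -0.195, 1.565, 0.157, 0.902, -0.215], TCP at [0.15, -0.607, 0.247] pointing down, gripper open.
Joint ranges: [-3.01, 3.01], [-0.46, 2.08], [-1.47, 1.51], [0.13, 2.56], [-1, 4.14], [0.04, 2.09], [-2.66, 2.66]. Speed limits (rad/s): [2.57, 2.57, 3.14, 3.14, 3.14, 3.14, 3.14].

## Interface

Orientations are given as a unit quaternion [x, y, z, w].
In Python, from plant import get_state, snapshot, finish_job, boxes_of, pinpoint gives the robot as it stands.
- The arm moves only by the shell command python3 -m creep 'ROWS' [FORCE]. ROWS is JSON, a list of rows, each an object with "hand": the finger opening in m, from 0 to 0.0881; "slide": the shift along the tool's x, y, z in m, a list of three; "turn": the turn about the tool's z in degrees. A call has 1 to 5 rows; each row shifts and turns the commanded pose from where the row before left it, along the tool's axes as they then stand; what a row does not reach is not made up. A row lasts 1/8 s, in which the tool goes at most 62.5 mm and 10.7 degrees, less where a joint would pass 70% of its speed; a pose out of reach is approached as far as the arm can. A call is refused whole if a number of a shift passes 0.0625 or a number of a turn 10.7, either way. A call with a gripper value outside its range is refused whole. The fingers move at their own pace and stop on an object; FORCE is the grip in N (left out, the last holds). Time passes only in rows, so rows that do not move let the fingers close. It gives the time, the measured TCP pose, the force and the opening at its end, in the units of the state.
- get_state(): the state, without advancing time (a new reading comes with each control period).
- snapshot(name): name is "side" or "top"; returns a dict with "frame" (400x640x3 uint8, red, green, blue), "depth" (400x640 float32, m along the optical axis (not along the pixel's ray), 0 where there is no reading), "mtx" (3x3 intrinsics, pixels), "camera_from_world" (4x4, takes a point from world to camera coordinates). Camera axes: x right, y down, z forward; pixel columns grow to the right and rows downward; lengths in m; the calibration is good to about 2 mm. A picture is of the moment at which its call begins.
- finish_job(): hands the job in, once; it reports no verdict.
Trained networks look in a picture, given as the dict that the camera call returned (one of the last four; its "shot" number tells which), for a name from the list of things; names that differ only in an ending like _2 or _b are one class to them, and where a whole thing is asked for, a point or a joint stands for the part that bears it (a point fixed in the world has none). Each returns a list of dicts, best first, with "conf" (0 to 1); they miss things now and then, are a little off and sometimes report something else, mostly with a low value. They report only what shows in the picture. A call takes as long as a camera call. They do not tell look-alikes from the thing itself.
- boxes_of(target, picture): "uv" ([column, row] in pixels, amid what is visible of it).
- pinpoint(target, picture): "uv" ([column, row] in pixels: a listed point, or the origin of a listed thing).
The state is a dict: "clock": time; "q": joint angles; "qd": joint speeds; "joint_torque": joint torques, N m; "tool_pos": TCP position; "eef_rot": TCP orientation; "contact_force": force on the tool from outside, world axes, zero at the start; "moment": the same for the moment, N m; "opening": opening from 0.0 (shut) to 1.0 (fully open).
Only numpy, scipy, OpenCV 4.12 (cv2) and the standard library are available. Lean on these libraries where they do the work, as an engineer would, in place of code of your own. Each camera call takes 0.05 s, during which the arm holds its last target.

## Working session

There is one attempt and no reset: what is moved stays moved. The work goes in short steps, Python scripts to look and compute and a shell command to move; the robot and the scene stay as the last step left them, time stands still between calls to the robot, and variables do not carry over. Pictures are saved under pics/ and viewed, and the job is handed in when it is done.

```bash
ls; mkdir -p pics
python3 - <<'E'
from plant import *
import cv2
print(get_state())
for n in ("top","side"):
    s=snapshot(n); cv2.imwrite(f"pics/{n}0.png",s["frame"][:,:,::-1])
    print(n,s["mtx"].tolist(),s["camera_from_world"].round(4).tolist(),s["shot"])
    for t in ["jig","long_block","short_block","timer","comb","tape_ring","marker","long_fence","short_fence"]:
        print(t,[(a["uv"],a["conf"]) for a in pinpoint(t,s)][:3],'|',[(a["uv"],a["conf"]) for a in boxes_of(t,s)][:3])
E
```

```text
pics
{'clock': 0.0, 'q': array([ 1.36282807,  0.68995288, -0.1944915 ,  1.56633944,  0.15733383,
        0.90250071, -0.21511004]), 'qd': array([ 0.00018147, -0.00057943, -0.0011459 ,  0.00015104,  0.0011662 ,
       -0.00013172,  0.00029757]), 'joint_torque': array([ 2.68635031e-04, -5.27574742e+01, -1.26694858e+00, -1.53436428e+01,
       -5.26441529e-02,  6.60542952e-03,  1.73307062e-04]), 'tool_pos': array([ 0.14942309, -0.60624415,  0.24593009]), 'eef_rot': array([ 7.87240113e-01, -6.16645917e-01, -7.61939361e-04, -4.85649480e-04]), 'contact_force': array([-0.16001349, -0.00310871,  0.51478249]), 'moment': array([ 0.04134356,  0.05705639, -0.02789472]), 'opening': 0.9985182257328864}
top [[442.0452333624598, 0.0, 321.8300735154515], [0.0, 442.0452333624598, 201.47344583004593], [0.0, 0.0, 1.0]] [[-0.0155, -0.9999, 0.0069, 0.0224], [-0.9978, 0.015, -0.0649, 0.5501], [0.0647, -0.0079, -0.9979, 1.4855], [0.0, 0.0, 0.0, 1.0]] 1
jig [([308.0, 212.9], 0.98)] | [([314.5, 211.0], 0.67)]
long_block [([239.6, 186.5], 0.57)] | [([237.9, 184.4], 0.77)]
short_block [([229.1, 227.4], 0.63)] |
[... 623 characters left out ...]
0061, 0.547], [-0.1132, 0.5361, -0.8365, 0.083], [0.1837, -0.8161, -0.5479, 1.116], [0.0, 0.0, 0.0, 1.0]] 2
jig [([328.2, 282.7], 0.2)] | [([335.8, 211.4], 0.59)]
long_block [([276.2, 262.7], 0.78)] | [([277.3, 252.4], 0.84)]
short_block [([326.4, 283.3], 0.61)] | [([330.3, 273.9], 0.77)]
timer [([327.1, 216.9], 0.87), ([239.4, 298.5], 0.64)] | [([329.4, 214.4], 0.9)]
comb [([268.1, 216.2], 0.64)] | []
tape_ring [([276.3, 305.7], 0.93)] | [([273.5, 311.1], 0.79)]
marker [([237.6, 299.0], 0.59), ([312.3, 211.5], 0.41)] | [([238.9, 300.5], 0.51)]
long_fence [([311.7, 210.1], 0.71)] | [([310.2, 205.8], 0.83)]
short_fence [([341.0, 201.7], 0.49), ([278.5, 307.9], 0.3)] | [([344.7, 197.8], 0.67)]
```

Run:
```python
import cv2
a=cv2.imread("pics/top0.png");b=cv2.imread("pics/side0.png")
cv2.imwrite("pics/topc.png",cv2.resize(a[120:270,150:350],None,fx=4,fy=4,interpolation=cv2.INTER_CUBIC))
cv2.imwrite("pics/sidec.png",cv2.resize(b[170:340,200:400],None,fx=3.5,fy=3.5,interpolation=cv2.INTER_CUBIC))
```

```text
(no output)
```

View pics/top0.png

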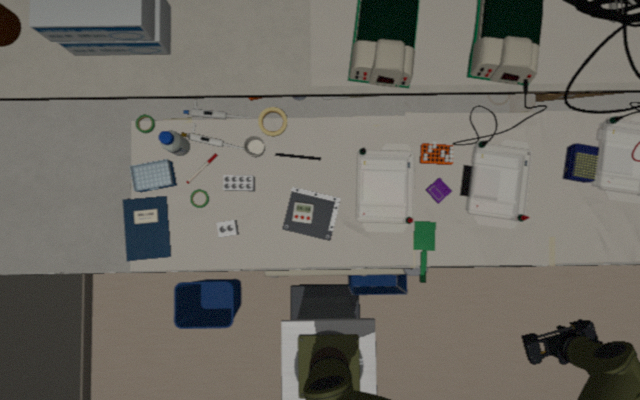

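View pics/topc.png

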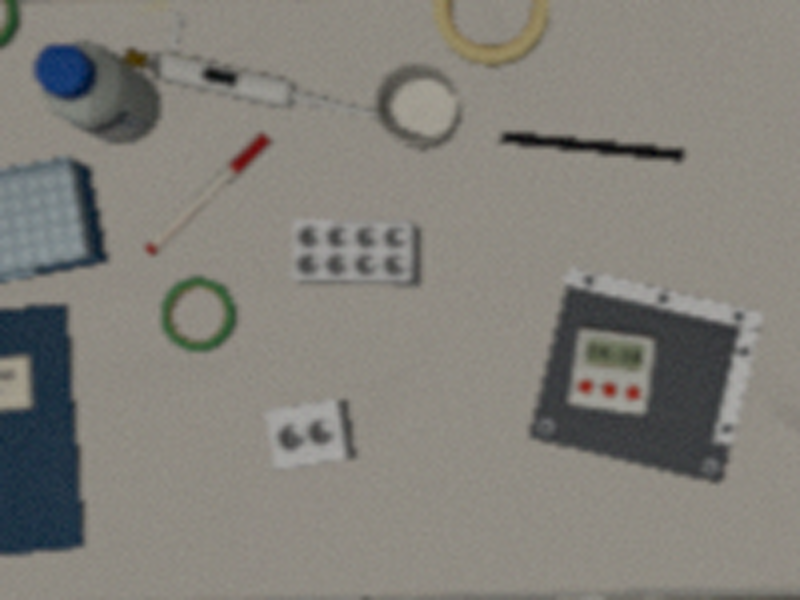

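View pics/sidec.png

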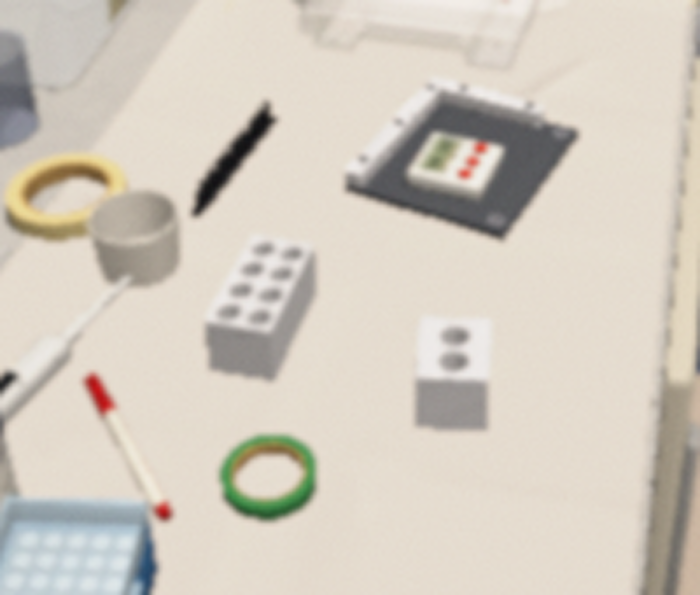

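The top view shows the white timer with its LCD on the dark jig plate at (304,212). A purple look-alike lies at (438,190), off the jig, and I'll leave it alone. The long block has 2x4 holes and is at (239,184). The short block has two holes and is at (228,228). The tape ring is at (199,198), the marker at (202,169) and the comb at (298,157). By the descriptions I choose the white timer and the 8-hole block; the crop confirms both. Next I'll measure.

```bash
cat > h.py <<'E'
import numpy as np, cv2
from plant import *
from scipy.spatial.transform import Rotation as R
def cloud(s):
    d=s["depth"];K=s["mtx"];v,u=np.mgrid[0:400,0:640]
    P=np.stack([(u-K[0,2])/K[0,0]*d,(v-K[1,2])/K[1,1]*d,d],-1)
    M=np.linalg.inv(s["camera_from_world"])
    W=P@M[:3,:3].T+M[:3,3]; W[d==0]=np.nan
    return W
def ray(s,uv,z):
    K=s["mtx"];M=np.linalg.inv(s["camera_from_world"])
    r=M[:3,:3]@np.array([(uv[0]-K[0,2])/K[0,0],(uv[1]-K[1,2])/K[1,1],1]);o=M[:3,3]
    return o+r*(z-o[2])/r[2]
def proj(s,p):
    c=s["camera_from_world"]@np.append(p,1);c=c[:3]/c[2];return (s["mtx"]@c)[:2]
E
python3 - <<'E'
from h import *
out={}
for n in ("top","side"):
    s=snapshot(n);W=cloud(s);out[n]=s
    np.savez(f"pics/{n}0.npz",**{k:v for k,v in s.items() if isinstance(v,np.ndarray)})
    def reg(name,x,y,lo,hi):
        m=(W[...,0]>x[0])&(W[...,0]<x[1])&(W[...,1]>y[0])&(W[...,1]<y[1])&(W[...,2]>lo)&(W[...,2]<hi)
        p=W[m]
        if len(p)<5: print(n,name,len(p));return
        r=cv2.minAreaRect((p[:,:2]*1000).astype(np.float32))
        print(n,name,len(p),'med z',np.median(p[:,2]).round(4),'cen',np.round(r[0],1),'size',np.round(r[1],1),'ang',round(r[2],1))
    cs={k:ray(s,uv,z) for k,uv,z in ([("long",(238,184),.05),("short",(227,228),.05),("timer",(303,212),.028),("jig",(311,213),.01),("comb",(298,156),.03),("tape",(200,198),.01)] if n=="top" else [("long",(274,247),.05),("short",(330,268),.05),("timer",(329,216),.028),("jig",(332,217),.01),("comb",(268,216),.02),("tape",(277,306),.01)])}
    for k,c in cs.items():
        print(n,k,c.round(3))
    B=lambda c,r:((c[0]-r,c[0]+r),(c[1]-r,c[1]+r))
    reg("long",*B(cs["long"],.08),.04,.06); reg("short",*B(cs["short"],.06),.04,.06)
    reg("timer",*B(cs["timer"],.045),.0225,.035);reg("jig",*B(cs["jig"],.12),.006,.035)
    reg("fences",*B(cs["jig"],.12),.0215,.035)
    reg("benchnear",(.4,.54),(.38,.5),-.02,.02); reg("comb",*B(cs["comb"],.1),.015,.05)
E
```

```text
top long [0.611 0.293 0.05 ]
top short [0.465 0.329 0.05 ]
top timer [0.515 0.078 0.028]
top jig [0.512 0.052 0.01 ]
top comb [0.705 0.093 0.03 ]
top tape [0.569 0.43  0.01 ]
top long 323 med z 0.0508 cen [616.3 295.9] size [101.8  50.2] ang 89.1
top short 236 med z 0.0509 cen [464.5 333.3] size [50.  61.6] ang 8.3
top timer 339 med z 0.0278 cen [514.   80.6] size [65.5 65.5] ang 81.1
top jig 2616 med z 0.012 cen [512.1  51.5] size [238.4 239.8] ang 0.1
top fences 707 med z 0.0273 cen [515.1  50.9] size [168.7 140. ] ang 76.2
top benchnear 1445 med z 0.003 cen [470.1 439.9] size [139.7 119.7] ang 0.0
top comb 134 med z 0.0218 cen [731.9 122.2] size [188.5  85.4] ang 48.1
side long [0.622 0.284 0.05 ]
side short [0.465 0.329 0.05 ]
side timer [0.516 0.089 0.028]
side jig [0.511 0.068 0.01 ]
side comb [0.699 0.117 0.02 ]
side tape [0.567 0.436 0.01 ]
side long 564 med z 0.0496 cen [619.1 295.1] size [104.2  51.4] ang 88.3
side short 400 med z 0.0501 cen [467.1 333.1] size [49.8 65.9] ang 9.1
side timer 286 med z 0.0268 cen [516.4  81.8] size [66.6 66.1] ang 82.3
side jig 1856 med z 0.012 cen [503.6  52.8] size [227.8 212.1] ang 8.4
side fences 594 med z 0.0265 cen [530.4  49.1] size [172.5 116. ] ang 75.1
side benchnear 2706 med z 0.0025 cen [470.1 440. ] size [120.  139.9] ang 90.0
side comb 301 med z 0.025 cen [711.3 148. ] size [212.4 136.6] ang 52.2
```

Run:
```python
from h import *
from scipy.optimize import minimize
C=[]
for n in ("top","side"):
    s=dict(np.load(f"pics/{n}0.npz"));W=cloud(s)
    m=(abs(W[...,0]-.515)<.13)&(abs(W[...,1]-.05)<.14)&(W[...,2]>.0195)&(W[...,2]<.034)
    p=W[m];p=p[np.hypot(p[:,0]-.515,p[:,1]-.081)>.056]
    # L-shape fit: signed distance to union of two rects (top faces)
    def cost(q,p=p):
        c,sn=np.cos(q[2]),np.sin(q[2]);d=p[:,:2]-q[:2]
        x=c*d[:,0]+sn*d[:,1];y=-sn*d[:,0]+c*d[:,1]
        def sd(cx,cy,hx,hy):
            ax=abs(x-cx)-hx;ay=abs(y-cy)-hy
            return np.hypot(np.maximum(ax,0),np.maximum(ay,0))
        # area term: centroid matched via outside distances; also pull extents
        d2=np.minimum(sd(.067,0,.008,.085),sd(.009,-.077,.05,.008))
        return np.minimum(d2,.01).sum()
    best=None
    for a in (-.2,-.24,-.28):
      for x0 in (.5,.51,.52):
        r=minimize(cost,[x0,.05,a],method="Nelder-Mead",options=dict(xatol=1e-5,fatol=1e-6,maxiter=3000))
        if best is None or r.fun<best.fun: best=r
    print(n,len(p),best.x.round(4),best.fun)
    # dark plate from colour
    g=s["frame"].astype(int).sum(-1)
    m=(abs(W[...,0]-.515)<.13)&(abs(W[...,1]-.05)<.14)&(g<np.median(g[150:250,250:350])*1.15)&(s["frame"].max(-1)<110)
    mm=cv2.morphologyEx(m.astype(np.uint8),cv2.MORPH_OPEN,np.ones((3,3)))
    pp=W[mm>0];pp=pp[~np.isnan(pp[:,0])]
    r=cv2.minAreaRect((pp[:,:2]*1000).astype(np.float32));print(' plate',r,len(pp))
```

```text
top 382 [ 0.5099  0.0534 -0.2516] 0.08808050449772005
 plate ((502.56439208984375, 54.86730194091797), (168.66844177246094, 134.73561096191406), 75.89652252197266) 1511
side 332 [ 0.5128  0.0547 -0.2451] 0.026586811423676443
 plate ((505.7772216796875, 59.48426055908203), (165.49465942382812, 133.80796813964844), 76.0947494506836) 844
```

Both views agree to about 3 mm. The timer is at (0.515, 0.081), yaw about -8°. The jig is at (0.511, 0.054), yaw -14°, and the long block at (0.618, 0.2955), yaw -1.3°. I'll grip the timer along the jig's y so that the fingers clear the long fence.

```bash
cat > d.py <<'E'
import sys
from h import *
# usage: d.py x y z [tool-x angle deg]
s=get_state();r=R.from_quat(s["eef_rot"]);p=s["tool_pos"]
m=r.as_matrix();th=np.degrees(np.arctan2(m[1,0],m[0,0]))
print("t",round(float(s["clock"]),2),"pos",p.round(4),"th",th.round(2),"tilt",np.degrees(np.arccos(-m[2,2])).round(2),"F",s["contact_force"].round(1),"M",s["moment"].round(2),"open mm",round(88.1*float(s["opening"]),1),"q",s["q"].round(2))
if len(sys.argv)>3:
    t=np.array([float(a) for a in sys.argv[1:4]])
    print("slide needed mm",(m.T@(t-p)*1000).round(1))
    if len(sys.argv)>4:
        g=float(sys.argv[4]);print("turn",round(-((g-th+180)%360-180),2), "slide after turn mm",(np.array([[np.cos(np.radians(g)),np.sin(np.radians(g)),0],[np.sin(np.radians(g)),-np.cos(np.radians(g)),0],[0,0,-1]])@(t-p)*1000).round(1))
E
python3 d.py 0.45 -0.25 0.25
```

```text
t 2.0 pos [ 0.1497 -0.6068  0.2467] th -76.14 tilt 0.0 F [ 0.7 -0.3  1.1] M [ 0.06 -0.02 -0.08] open mm 88.1 q [ 1.36  0.69 -0.19  1.57  0.16  0.9  -0.22]
slide needed mm [-274.5 -377.    -3.3]
```

```bash
R='{"hand":0.088,"slide":[-0.0275,-0.0377,0],"turn":0}'
python3 -m creep '[{"hand":0.088,"slide":[-0.0275,-0.0377,0],"turn":0},{"hand":0.088,"slide":[-0.0275,-0.0377,0],"turn":0},{"hand":0.088,"slide":[-0.0275,-0.0377,0],"turn":0},{"hand":0.088,"slide":[-0.0275,-0.0377,0],"turn":0},{"hand":0.088,"slide":[-0.0275,-0.0377,0],"turn":0}]'; python3 d.py 0.45 -0.25 0.25
```

```text
clock: 2.62
tool_pos: [0.3008, -0.4271, 0.247]
eef_rot: [0.787, -0.617, 0.0, 0.0]
contact_force: [0.8, -0.4, -0.8]
opening: 0.998
t 2.62 pos [ 0.3008 -0.4271  0.247 ] th -76.15 tilt 0.05 F [ 0.8 -0.4 -0.8] M [ 0.04 -0.05  0.02] open mm 87.9 q [ 0.98  0.56 -0.18  1.87  0.14  0.72 -0.61]
slide needed mm [-136.2 -187.3   -3. ]
```

```bash
python3 -m creep '[{"hand":0.088,"slide":[-0.0275,-0.0377,0],"turn":0},{"hand":0.088,"slide":[-0.0275,-0.0377,0],"turn":0},{"hand":0.088,"slide":[-0.0275,-0.0377,0],"turn":0},{"hand":0.088,"slide":[-0.0275,-0.0377,0],"turn":0},{"hand":0.088,"slide":[-0.0275,-0.0377,0],"turn":0}]'; python3 d.py 0.515 0.081 0.15 -98.3
```

```text
clock: 3.25
tool_pos: [0.4509, -0.2484, 0.2469]
eef_rot: [0.787, -0.617, 0.0, -0.0]
contact_force: [0.0, -0.3, -1.4]
opening: 0.995
t 3.25 pos [ 0.4509 -0.2484  0.2469] th -76.15 tilt 0.04 F [ 0.  -0.3 -1.4] M [-0.03 -0.02 -0.02] open mm 87.7 q [ 0.51  0.54 -0.15  1.9   0.12  0.71 -1.04]
slide needed mm [-304.5 -141.    96.8]
turn 22.15 slide after turn mm [-335.2  -15.9   96.9]
```

```bash
python3 -m creep '[{"hand":0.088,"slide":[0,0,0.01],"turn":7.4},{"hand":0.088,"slide":[0,0,0.01],"turn":7.4},{"hand":0.088,"slide":[0,0,0.01],"turn":7.35},{"hand":0.088,"slide":[-0.048,-0.0023,0],"turn":0},{"hand":0.088,"slide":[-0.048,-0.0023,0],"turn":0}]'; python3 -m creep '[{"hand":0.088,"slide":[-0.048,-0.0023,0],"turn":0},{"hand":0.088,"slide":[-0.048,-0.0023,0.01],"turn":0},{"hand":0.088,"slide":[-0.048,-0.0023,0.01],"turn":0},{"hand":0.088,"slide":[-0.048,-0.0023,0.02],"turn":0},{"hand":0.088,"slide":[-0.047,-0.0023,0.02],"turn":0}]'; python3 d.py 0.515 0.081 0.08 -98.3
```

```text
clock: 3.88
tool_pos: [0.4687, -0.1545, 0.2167]
eef_rot: [-0.653, 0.757, -0.0, 0.0]
contact_force: [1.0, 0.3, -0.1]
opening: 0.999
clock: 4.5
tool_pos: [0.5148, 0.0814, 0.1564]
eef_rot: [-0.654, 0.756, -0.0, 0.001]
contact_force: [0.2, 0.3, 0.3]
opening: 0.998
t 4.5 pos [0.5148 0.0814 0.1564] th -98.28 tilt 0.08 F [0.2 0.3 0.3] M [-0.   -0.05 -0.04] open mm 87.9 q [-0.27  0.69  0.04  1.97 -0.05  0.48 -1.91]
slide needed mm [ 0.4 -0.2 76.4]
turn 0.02 slide after turn mm [ 0.4 -0.3 76.4]
```

Run:
```python
from h import *
for n in ("top","side"):
    s=snapshot(n); f=s["frame"][:,:,::-1]
    c=f[160:260,260:380] if n=="top" else f[150:270,260:400]
    cv2.imwrite(f"pics/{n}1.png",cv2.resize(c,None,fx=5,fy=5,interpolation=cv2.INTER_CUBIC))
    print(proj(s,get_state()["tool_pos"]))
```

```text
[297.63244455 210.53255848]
[329.98906441 179.01800607]
```

View pics/side1.png

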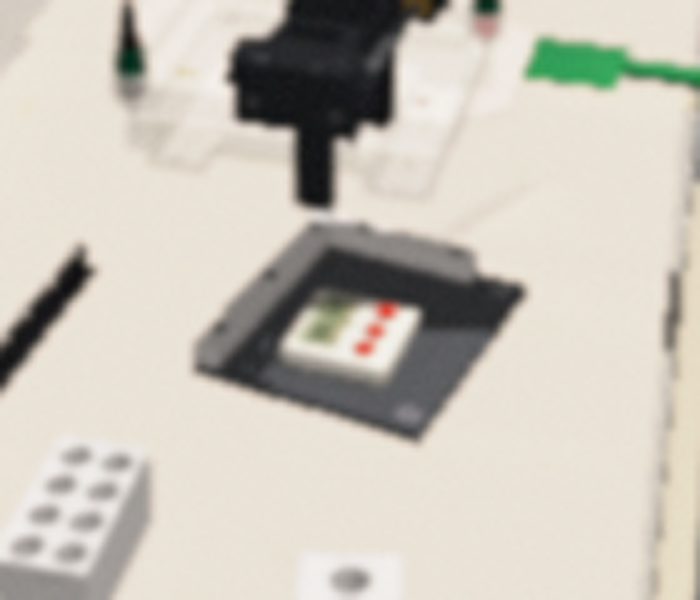

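The side crop shows the open gripper straight above the white timer (timer at about (350,340) in the crop), clear of the fences. Going down.

```bash
python3 -m creep '[{"hand":0.085,"slide":[0,0,0.04],"turn":0},{"hand":0.085,"slide":[0,0,0.04],"turn":0},{"hand":0.085,"slide":[0,0,0.03],"turn":0},{"hand":0.085,"slide":[0,0,0.015],"turn":0},{"hand":0.085,"slide":[0,0,0.01],"turn":0}]' 12; python3 d.py 0.515 0.081 0.021 -98.3;python3 -m creep '[{"hand":0.075,"slide":[0,0,0],"turn":0},{"hand":0.06,"slide":[0,0,0],"turn":0},{"hand":0.05,"slide":[0,0,0],"turn":0},{"hand":0.05,"slide":[0,0,0],"turn":0},{"hand":0.05,"slide":[0,0,0],"turn":0}]' 12; python3 d.py
```

```text
clock: 5.22
tool_pos: [0.5145, 0.0793, 0.0215]
eef_rot: [-0.654, 0.757, -0.0, 0.0]
contact_force: [0.1, -0.0, -0.2]
opening: 0.961
t 5.22 pos [0.5145 0.0793 0.0215] th -98.32 tilt 0.03 F [ 0.1 -0.  -0.2] M [0.   0.04 0.05] open mm 84.7 q [-0.25  0.94  0.01  2.02 -0.06  0.18 -1.9 ]
slide needed mm [-1.7 -0.3  0.5]
turn -0.02 slide after turn mm [-1.7 -0.3  0.5]
clock: 5.85
tool_pos: [0.5147, 0.0797, 0.0225]
eef_rot: [-0.654, 0.756, -0.0, 0.001]
contact_force: [-0.4, -0.1, 6.4]
opening: 0.747
t 5.85 pos [0.5147 0.0797 0.0225] th -98.3 tilt 0.09 F [-0.4 -0.1  6.4] M [ 0.03  0.05 -0.03] open mm 65.8 q [-0.25  0.94  0.01  2.02 -0.06  0.18 -1.9 ]
```

```bash
python3 -m creep '[{"hand":0.05,"slide":[0,0,-0.02],"turn":0},{"hand":0.05,"slide":[0,0,-0.03],"turn":0},{"hand":0.05,"slide":[0,0,-0.04],"turn":-7},{"hand":0.05,"slide":[0,0,-0.04],"turn":-7},{"hand":0.05,"slide":[0,0,0],"turn":-7}]'; python3 -m creep '[{"hand":0.05,"slide":[0,0,0],"turn":-7.3},{"hand":0.05,"slide":[0,0,0],"turn":0}]';python3 d.py 0.46 0.45 0.15 -70
python3 - <<'E'
from h import *
s=snapshot("side");cv2.imwrite("pics/side2.png",cv2.resize(s["frame"][120:280,240:420,::-1],None,fx=4,fy=3.7))
E
```

```text
clock: 6.48
tool_pos: [0.5159, 0.0799, 0.1546]
eef_rot: [0.782, -0.623, 0.002, -0.002]
contact_force: [-0.2, -0.2, -0.0]
opening: 0.748
clock: 6.72
tool_pos: [0.5139, 0.0795, 0.1519]
eef_rot: [0.819, -0.574, -0.0, -0.0]
contact_force: [0.2, -0.8, -1.3]
opening: 0.748
t 6.72 pos [0.5139 0.0795 0.1519] th -70.07 tilt 0.02 F [ 0.2 -0.8 -1.3] M [-0.04 -0.03 -0.06] open mm 65.9 q [-0.18  0.7  -0.1   1.97  0.13  0.48 -1.6 ]
slide needed mm [-366.7  -75.6    1.9]
turn -0.07 slide after turn mm [-366.6  -76.     1.9]
```

View pics/side2.png

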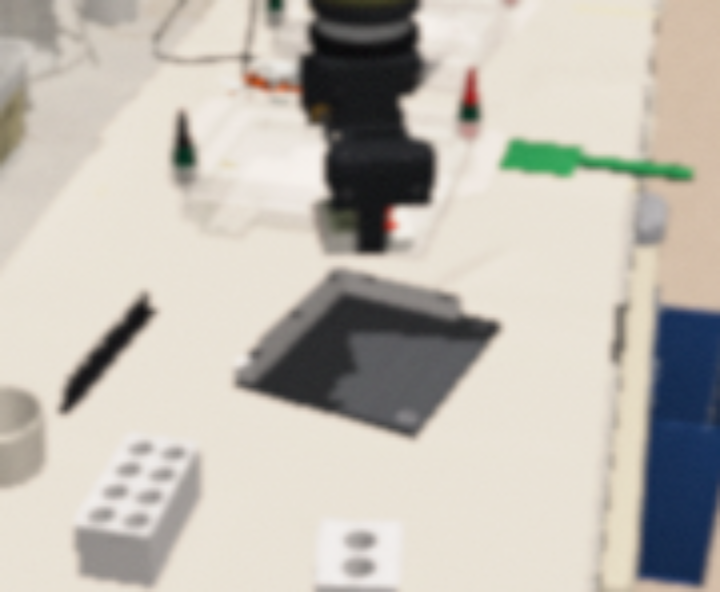

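The crop shows the timer held between the fingers at about (370,225), with the jig plate now empty. Carrying it left.

```bash
python3 -m creep '[{"hand":0.05,"slide":[-0.045,-0.0093,0],"turn":0},{"hand":0.05,"slide":[-0.055,-0.0113,0],"turn":0},{"hand":0.05,"slide":[-0.055,-0.0113,0],"turn":0},{"hand":0.05,"slide":[-0.055,-0.0113,0],"turn":0},{"hand":0.05,"slide":[-0.055,-0.0113,0],"turn":0}]'; python3 -m creep '[{"hand":0.05,"slide":[-0.055,-0.0113,0],"turn":0},{"hand":0.05,"slide":[-0.047,-0.010,0],"turn":0},{"hand":0.05,"slide":[0,0,0.03],"turn":0},{"hand":0.05,"slide":[0,0,0.03],"turn":0},{"hand":0.05,"slide":[0,0,0.03],"turn":0}]';python3 d.py 0.46 0.45 0.0125 -70
python3 - <<'E'
from h import *
s=snapshot("side");cv2.imwrite("pics/side3.png",cv2.resize(s["frame"][200:400,200:440,::-1],None,fx=3,fy=3))
E
```

```text
clock: 7.4
tool_pos: [0.4741, 0.349, 0.1515]
eef_rot: [0.819, -0.574, 0.0, 0.0]
contact_force: [0.5, -0.1, 0.5]
opening: 0.747
clock: 8.02
tool_pos: [0.4594, 0.4504, 0.0604]
eef_rot: [0.819, -0.574, 0.0, 0.0]
contact_force: [0.6, -0.1, 0.4]
opening: 0.742
t 8.03 pos [0.4594 0.4504 0.0604] th -70.09 tilt 0.04 F [ 0.6 -0.1  0.4] M [-0.05 -0.03  0.05] open mm 65.4 q [-0.84  0.96 -0.01  1.63  0.01  0.56 -2.08]
slide needed mm [ 0.5 -0.4 47.9]
turn -0.09 slide after turn mm [ 0.6 -0.4 47.9]
```

View pics/side3.png

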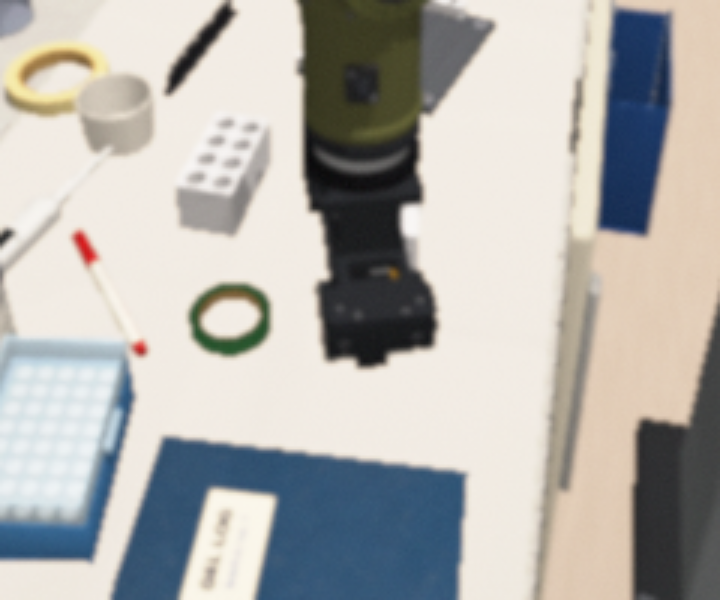

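The timer is above bare bench, between the tape ring at (230,318), the notebook below it and the short block. Lowering to contact; by geometry the underside touches at TCP z of about 0.0125.

```bash
python3 -m creep '[{"hand":0.05,"slide":[0,0,0.025],"turn":0},{"hand":0.05,"slide":[0,0,0.015],"turn":0},{"hand":0.05,"slide":[0,0,0.005],"turn":0},{"hand":0.05,"slide":[0,0,0.002],"turn":0},{"hand":0.05,"slide":[0,0,0],"turn":0}]'; python3 d.py 0.46 0.45 0.0125
```

```text
clock: 8.7
tool_pos: [0.4602, 0.4507, 0.0154]
eef_rot: [0.819, -0.574, 0.0, -0.001]
contact_force: [0.0, -0.9, -0.2]
opening: 0.744
t 8.7 pos [0.4602 0.4507 0.0154] th -70.01 tilt 0.06 F [ 0.  -0.9 -0.2] M [0.04 0.02 0.02] open mm 65.6 q [-0.84  1.03 -0.01  1.63  0.02  0.48 -2.08]
slide needed mm [0.6 0.4 2.8]
```

```bash
python3 -m creep '[{"hand":0.05,"slide":[0,0,0.002],"turn":0},{"hand":0.05,"slide":[0,0,0.001],"turn":0},{"hand":0.05,"slide":[0,0,0],"turn":0}]'; python3 d.py
```

```text
clock: 9.07
tool_pos: [0.4601, 0.4506, 0.0126]
eef_rot: [0.819, -0.574, 0.0, -0.0]
contact_force: [-1.1, -0.8, 4.9]
opening: 0.746
t 9.07 pos [0.4601 0.4506 0.0126] th -70.0 tilt 0.05 F [-1.1 -0.8  4.9] M [-0.09  0.19  0.02] open mm 65.7 q [-0.84  1.03 -0.01  1.63  0.02  0.48 -2.08]
```

```bash
python3 -m creep '[{"hand":0.08,"slide":[0,0,0],"turn":0},{"hand":0.08,"slide":[0,0,0],"turn":0},{"hand":0.08,"slide":[0,0,0],"turn":0},{"hand":0.08,"slide":[0,0,-0.02],"turn":0},{"hand":0.08,"slide":[0,0,-0.04],"turn":0}]'; python3 -m creep '[{"hand":0.08,"slide":[0,0,-0.05],"turn":-10},{"hand":0.08,"slide":[0,0,-0.03],"turn":-10},{"hand":0.08,"slide":[0,0,0],"turn":-10},{"hand":0.08,"slide":[0,0,0],"turn":-10},{"hand":0.08,"slide":[0,0,0],"turn":-10}]'; python3 -m creep '[{"hand":0.08,"slide":[0,0,0],"turn":-10},{"hand":0.08,"slide":[0,0,0],"turn":-8.7}]'; python3 d.py 0.617 0.2955 0.15 -1.3
python3 - <<'E'
from h import *
for n in ("side","top"):
    s=snapshot(n);f=s["frame"][200:400,200:440,::-1] if n=="side" else s["frame"][120:280,120:340,::-1]
    cv2.imwrite(f"pics/{n}4.png",cv2.resize(f,None,fx=3,fy=3))
    W=cloud(s)
    m=(abs(W[...,0]-.46)<.05)&(abs(W[...,1]-.45)<.05)&(W[...,2]>.010)&(W[...,2]<.04)
    p=W[m]
    if len(p)>9: print(n,len(p),np.median(p[:,2]),cv2.minAreaRect((p[:,:2]*1000).astype(np.float32)))
E
```

```text
clock: 9.7
tool_pos: [0.459, 0.4497, 0.0719]
eef_rot: [0.819, -0.573, -0.0, 0.001]
contact_force: [0.4, 0.4, 0.2]
opening: 0.907
clock: 10.32
tool_pos: [0.4602, 0.4503, 0.1533]
eef_rot: [0.985, -0.171, 0.001, -0.0]
contact_force: [-0.3, -0.6, 0.0]
opening: 0.908
clock: 10.58
tool_pos: [0.4603, 0.4502, 0.1531]
eef_rot: [1.0, -0.009, 0.001, -0.0]
contact_force: [-0.1, 1.0, -0.2]
opening: 0.909
t 10.57 pos [0.4603 0.4502 0.1531] th -1.02 tilt 0.1 F [-0.1  1.  -0.2] M [-0.01 -0.09 -0.03] open mm 80.1 q [-0.66  0.84 -0.35  1.58  0.37  0.78 -1.19]
slide needed mm [159.4 151.9   3.4]
turn 0.28 slide after turn mm [160.1 151.1   3.1]
side 760 0.01698883460562972 ((461.6927185058594, 452.5291442871094), (65.609375, 66.52945709228516), 20.221189498901367)
top 366 0.017279545323216072 ((449.2071533203125, 447.0672607421875), (88.2001953125, 66.15276336669922), 19.983047485351562)
```

View pics/side4.png

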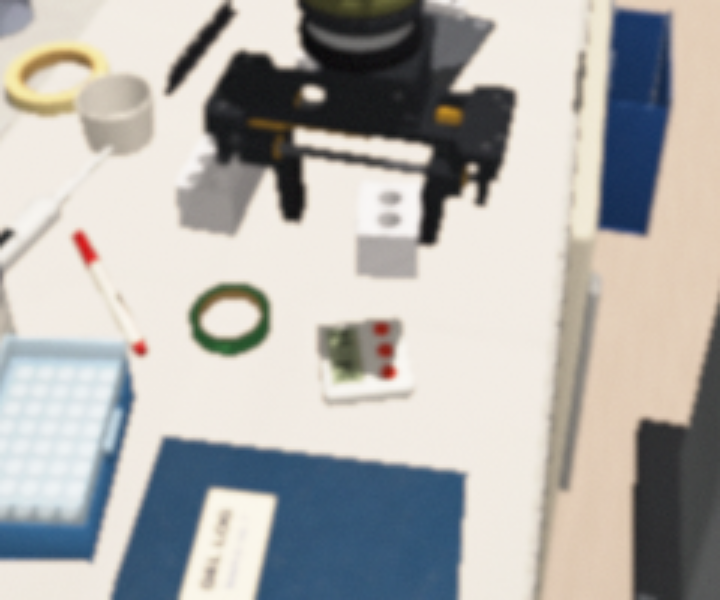

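The timer lies flat and released at (0.462, 0.4525), top at z 0.017; the crop shows it at (365,360). The short block and tape ring are untouched. Now over to the long block.

```bash
python3 -m creep '[{"hand":0.08,"slide":[0.04,0.038,0],"turn":0},{"hand":0.08,"slide":[0.04,0.038,0],"turn":0},{"hand":0.08,"slide":[0.04,0.038,0],"turn":0},{"hand":0.08,"slide":[0.0395,0.038,0],"turn":0.3},{"hand":0.08,"slide":[0,0,0.03],"turn":0}]' 45;  python3 d.py 0.617 0.2955 0.031 -1.3
python3 - <<'E'
from h import *
for n in ("side","top"):
    s=snapshot(n);f=s["frame"][160:320,200:400,::-1] if n=="side" else s["frame"][120:280,160:360,::-1]
    cv2.imwrite(f"pics/{n}5.png",cv2.resize(f,None,fx=4,fy=3.7))
E
```

```text
clock: 11.3
tool_pos: [0.6228, 0.2887, 0.1242]
eef_rot: [1.0, -0.021, 0.005, 0.001]
contact_force: [-0.2, -0.1, -0.4]
opening: 0.909
t 11.3 pos [0.6228 0.2887 0.1242] th -2.38 tilt 0.55 F [-0.2 -0.1 -0.4] M [ 0.02 -0.08 -0.03] open mm 80.1 q [-0.32  0.93 -0.37  1.46  0.41  0.82 -0.88]
slide needed mm [-7.  -6.7 93.1]
turn -1.08 slide after turn mm [-6.  -6.7 93.2]
```

View pics/side5.png

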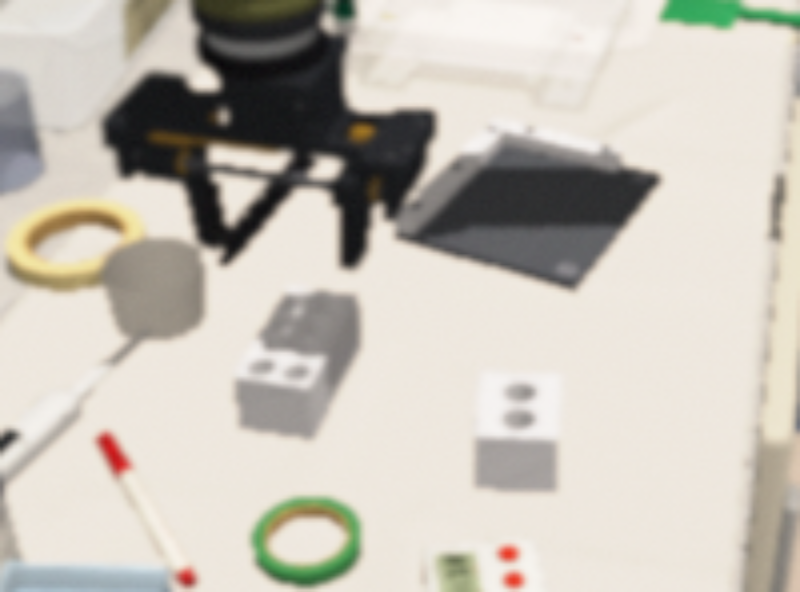

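View pics/top5.png

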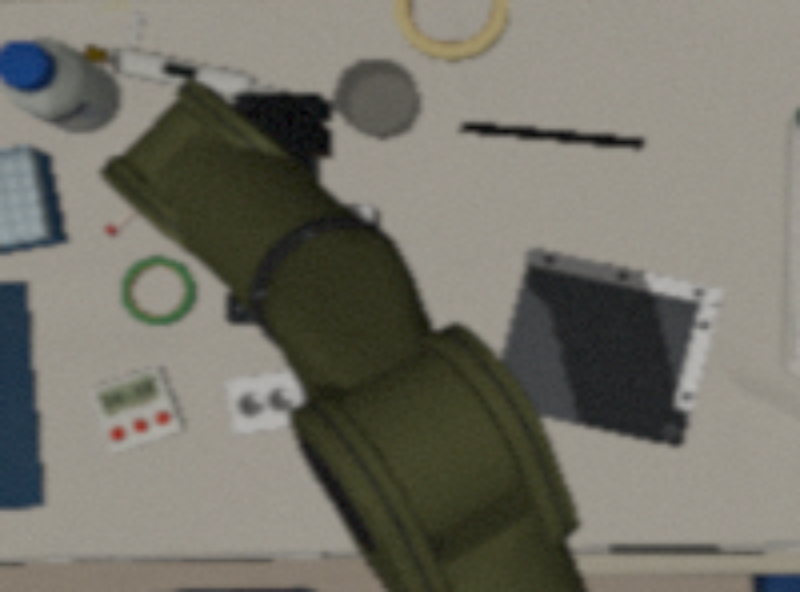

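```bash
python3 -m creep '[{"hand":0.08,"slide":[0,0,0],"turn":0},{"hand":0.08,"slide":[0,0,0],"turn":0}]';  python3 d.py 0.6175 0.2955 0.031 -1.3
python3 - <<'E'
from h import *
for n in ("top","side"):
    s=dict(np.load(f"pics/{n}0.npz"));W=cloud(s)
    m=(W[...,0]>.66)&(W[...,0]<.82)&(W[...,1]>.17)&(W[...,1]<.36)&(W[...,2]>.02)
    p=W[m];print(n,len(p),p.min(0),p.max(0),np.percentile(p[:,2],[50,90,99]))
E
```

```text
clock: 11.65
tool_pos: [0.6157, 0.2966, 0.1232]
eef_rot: [1.0, -0.013, 0.001, -0.001]
contact_force: [0.2, 0.3, 1.0]
opening: 0.91
t 11.65 pos [0.6157 0.2966 0.1232] th -1.52 tilt 0.12 F [0.2 0.3 1. ] M [ 0.03 -0.15 -0.02] open mm 80.2 q [-0.33  0.93 -0.37  1.46  0.41  0.82 -0.87]
slide needed mm [ 1.7  1.2 92.2]
turn -0.22 slide after turn mm [ 1.9  1.  92.2]
top 1208 [0.70631688 0.17001513 0.02002003] [0.81998878 0.35976968 0.43966865] [0.4329246  0.43613874 0.43835792]
side 1379 [0.7073304  0.17030344 0.02001732] [0.81999235 0.3599665  0.4348548 ] [0.41668757 0.43384067 0.43445171]
```

Run:
```python
from h import *
for n in ("top","side"):
    s=dict(np.load(f"pics/{n}0.npz"));W=cloud(s)
    m=(W[...,0]>.66)&(W[...,0]<.76)&(W[...,1]>.19)&(W[...,1]<.36)&(W[...,2]>.02)&(W[...,2]<.3)
    p=W[m];print(n,len(p),p.min(0),p.max(0),np.percentile(p[:,2],[50,90,99]))
    m=(W[...,2]>.2)&(W[...,1]>-.2)&(W[...,1]<.5)&(W[...,0]>.5); p=W[m]; print('shelf minx',np.percentile(p[:,0],[0,1,5]),np.median(p[:,2]))
```

```text
top 97 [0.70631688 0.20705607 0.02012969] [0.75910612 0.35872472 0.05496398] [0.03663584 0.05294366 0.05476059]
shelf minx [0.79189267 0.79369656 0.79922152] 0.4356919544888578
side 330 [0.7073304  0.20597516 0.02002395] [0.75999951 0.35936981 0.0527976 ] [0.03711607 0.04951765 0.05201609]
shelf minx [0.79296532 0.79538058 0.79660412] 0.466729981423266
```

The beaker is 54 mm tall, so the gripper body clears it. Going down and gripping.

```bash
python3 -m creep '[{"hand":0.08,"slide":[0.0015,0.001,0.03],"turn":-0.2},{"hand":0.08,"slide":[0,0,0.03],"turn":0},{"hand":0.08,"slide":[0,0,0.02],"turn":0},{"hand":0.08,"slide":[0,0,0.012],"turn":0},{"hand":0.08,"slide":[0,0,0],"turn":0}]' 45;  python3 d.py 0.6175 0.2955 0.031 -1.3
python3 - <<'E'
from h import *
for n in ("side",):
    s=snapshot(n);f=s["frame"][160:320,200:400,::-1]
    cv2.imwrite(f"pics/{n}6.png",cv2.resize(f,None,fx=4,fy=3.7))
E
```

```text
clock: 12.28
tool_pos: [0.617, 0.2939, 0.0294]
eef_rot: [1.0, -0.012, -0.0, 0.0]
contact_force: [-0.1, 0.3, 0.3]
opening: 0.91
t 12.28 pos [0.617  0.2939 0.0294] th -1.38 tilt 0.04 F [-0.1  0.3  0.3] M [-0.04 -0.08  0.04] open mm 80.1 q [-0.35  1.06 -0.33  1.49  0.46  0.68 -0.91]
slide needed mm [ 0.4 -1.6 -1.6]
turn -0.08 slide after turn mm [ 0.4 -1.6 -1.6]
```

View pics/side6.png

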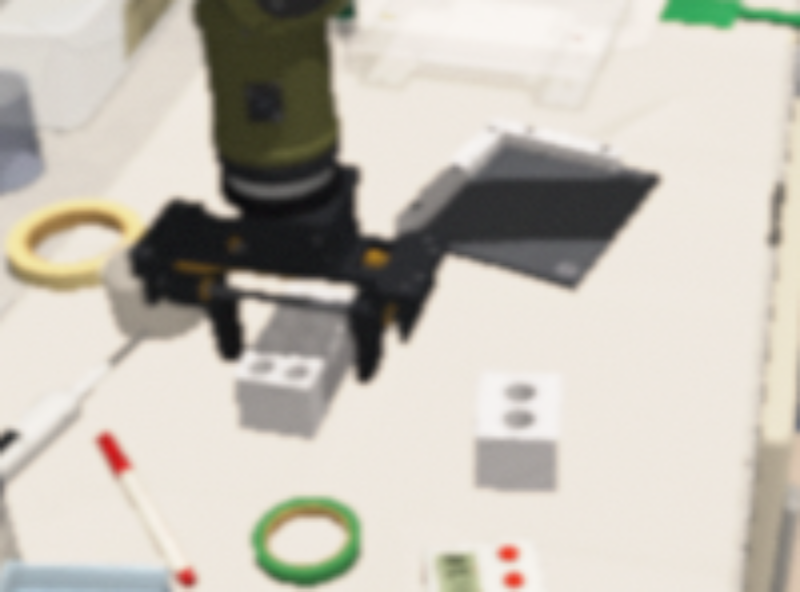

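The fingers straddle the middle of the 8-hole block, at (228,330) and (368,350) in the crop. I'll raise the tool 1.5 mm and close.

```bash
python3 -m creep '[{"hand":0.07,"slide":[0,-0.0015,-0.002],"turn":0},{"hand":0.055,"slide":[0,0,0],"turn":0},{"hand":0.04,"slide":[0,0,0],"turn":0},{"hand":0.04,"slide":[0,0,0],"turn":0},{"hand":0.04,"slide":[0,0,0],"turn":0}]' 45;  python3 d.py; python3 -m creep '[{"hand":0.04,"slide":[0,0,-0.01],"turn":0},{"hand":0.04,"slide":[0,0,-0.02],"turn":0},{"hand":0.04,"slide":[0,0,-0.02],"turn":0},{"hand":0.04,"slide":[0,0,-0.03],"turn":0},{"hand":0.04,"slide":[0,0,0],"turn":0}]'; python3 d.py 0.532 0.034 0.11 -14.15
python3 - <<'E'
from h import *
for n in ("side",):
    s=snapshot(n);f=s["frame"][160:320,200:400,::-1]
    cv2.imwrite(f"pics/{n}7.png",cv2.resize(f,None,fx=4,fy=3.7))
E
```

```text
clock: 12.95
tool_pos: [0.6173, 0.2953, 0.0321]
eef_rot: [1.0, -0.012, 0.0, 0.0]
contact_force: [-1.1, 0.6, 4.5]
opening: 0.563
t 12.95 pos [0.6173 0.2953 0.0321] th -1.4 tilt 0.0 F [-1.1  0.6  4.5] M [-0.15  0.29 -0.02] open mm 49.6 q [-0.35  1.05 -0.33  1.48  0.46  0.68 -0.91]
clock: 13.58
tool_pos: [0.6195, 0.2967, 0.1154]
eef_rot: [1.0, -0.012, 0.003, -0.002]
contact_force: [-0.6, -0.2, -4.6]
opening: 0.563
t 13.57 pos [0.6195 0.2967 0.1154] th -1.41 tilt 0.41 F [-0.6 -0.2 -4.6] M [-0.02 -0.1  -0.01] open mm 49.6 q [-0.33  0.94 -0.37  1.46  0.42  0.81 -0.87]
slide needed mm [-81.  264.8   3.9]
turn 12.74 slide after turn mm [-20.6 276.2   5.4]
```

View pics/side7.png

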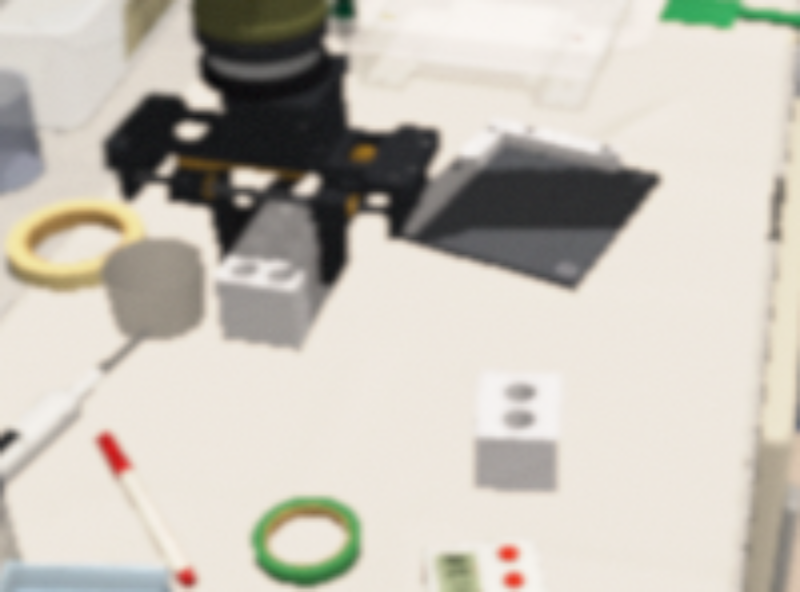

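The block is held level about 83 mm up. Turning it to the jig's yaw and carrying it to a point 10 mm short of both fences.

```bash
python3 -m creep '[{"hand":0.04,"slide":[0,0,0],"turn":4},{"hand":0.04,"slide":[0,0,0],"turn":5},{"hand":0.04,"slide":[0,0,0],"turn":3.7},{"hand":0.04,"slide":[-0.003,0.03,0],"turn":0},{"hand":0.04,"slide":[-0.003,0.04,0],"turn":0}]'; python3 -m creep '[{"hand":0.04,"slide":[-0.003,0.045,0],"turn":0},{"hand":0.04,"slide":[-0.003,0.045,0],"turn":0},{"hand":0.04,"slide":[-0.003,0.045,0],"turn":0},{"hand":0.04,"slide":[-0.003,0.04,0],"turn":0},{"hand":0.04,"slide":[0,0.01,0],"turn":0}]'; python3 -m creep '[{"hand":0.04,"slide":[0,0,0],"turn":0},{"hand":0.04,"slide":[0,0,0],"turn":0}]'; python3 d.py 0.532 0.0394 0.11 -14.15
python3 - <<'E'
from h import *
for n in ("side",):
    s=snapshot(n);f=s["frame"][140:280,240:420,::-1]
    cv2.imwrite(f"pics/{n}8.png",cv2.resize(f,None,fx=4.3,fy=4))
E
```

```text
clock: 14.25
tool_pos: [0.5932, 0.2292, 0.1104]
eef_rot: [0.993, -0.122, -0.001, -0.0]
contact_force: [-0.3, -1.4, -4.8]
opening: 0.563
clock: 14.88
tool_pos: [0.5357, 0.048, 0.1107]
eef_rot: [0.992, -0.125, -0.002, 0.002]
contact_force: [-1.0, 0.9, -4.4]
opening: 0.566
clock: 15.12
tool_pos: [0.5384, 0.0545, 0.1116]
eef_rot: [0.993, -0.122, 0.0, -0.001]
contact_force: [-0.2, 0.2, -4.7]
opening: 0.564
t 15.12 pos [0.5384 0.0545 0.1116] th -13.97 tilt 0.13 F [-0.2  0.2 -4.7] M [ 0.   -0.07  0.02] open mm 49.7 q [-0.01  0.8  -0.3   1.93  0.47  0.48 -0.88]
slide needed mm [-2.6 16.2  1.6]
turn 0.18 slide after turn mm [-2.5 16.3  1.6]
```

View pics/side8.png

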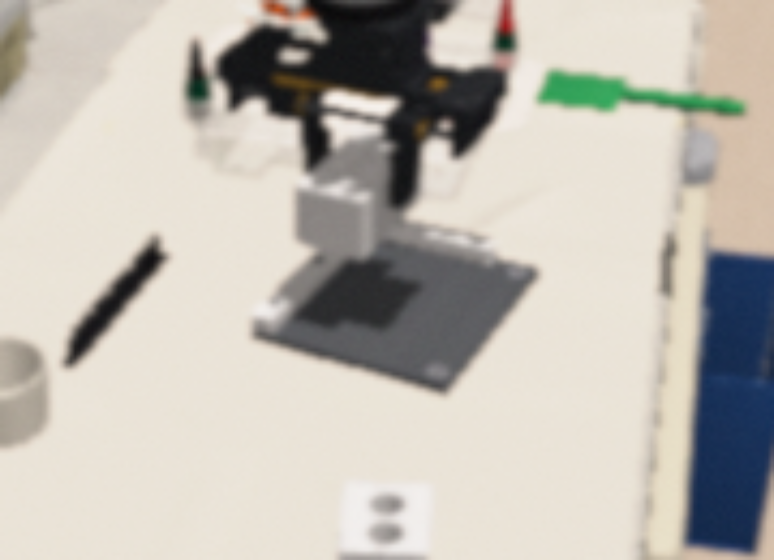

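```bash
python3 -m creep '[{"hand":0.04,"slide":[-0.0025,0.008,0],"turn":0.1},{"hand":0.04,"slide":[0,0.008,0.01],"turn":0.1},{"hand":0.04,"slide":[0,0,0.03],"turn":0},{"hand":0.04,"slide":[0,0,0],"turn":0},{"hand":0.04,"slide":[0,0,0],"turn":0}]';  python3 d.py 0.532 0.0394 0.0435 -14.15
python3 - <<'E'
from h import *
for n in ("side","top"):
    s=snapshot(n);f=s["frame"][140:280,240:420,::-1] if n=="side" else s["frame"][150:270,240:400,::-1]
    cv2.imwrite(f"pics/{n}9.png",cv2.resize(f,None,fx=4.3,fy=4))
    W=cloud(s);m=(abs(W[...,0]-.532)<.09)&(abs(W[...,1]-.04)<.09)&(W[...,2]>.078)&(W[...,2]<.095)
    p=W[m]
    if len(p)>9:
        # report points along block length in jig y dir
        c,sn=np.cos(-.247),np.sin(-.247);d=p[:,:2]-[.511,.054];x=c*d[:,0]+sn*d[:,1];y=-sn*d[:,0]+c*d[:,1]
        print(n,len(p),np.percentile(x,[1,99])*1000,np.percentile(y,[1,99])*1000,np.median(p[:,2]))
E
```

```text
clock: 15.8
tool_pos: [0.5316, 0.0375, 0.072]
eef_rot: [0.992, -0.124, 0.0, -0.0]
contact_force: [0.4, 0.9, -4.7]
opening: 0.564
t 15.8 pos [0.5316 0.0375 0.072 ] th -14.29 tilt 0.01 F [ 0.4  0.9 -4.7] M [-0.   -0.03 -0.06] open mm 49.7 q [-0.01  0.86 -0.24  1.97  0.51  0.38 -0.9 ]
slide needed mm [-0.1 -2.  28.5]
turn -0.14 slide after turn mm [-0.1 -2.  28.5]
side 359 [-13.28261038  63.09762775] [-58.47804596  41.1056563 ] 0.08851293235665036
```

View pics/side9.png

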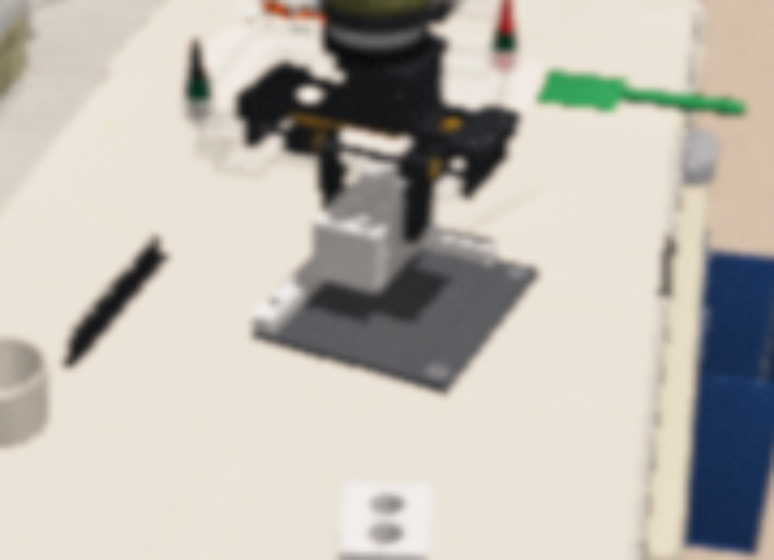

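View pics/top9.png

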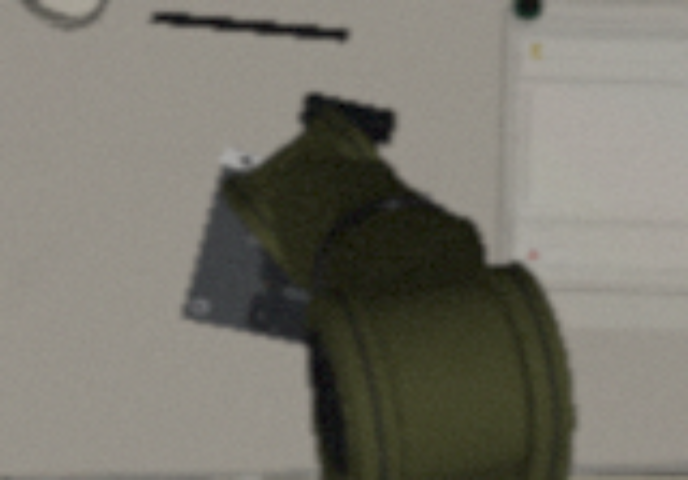

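The side view puts the block's ends at jig y -58 and +41, about 10 mm short of the short fence, with its far face short of the long fence. Lowering.

```bash
python3 -m creep '[{"hand":0.04,"slide":[0,0,0.012],"turn":-0.1},{"hand":0.04,"slide":[0,0,0.009],"turn":0},{"hand":0.04,"slide":[0,0,0.004],"turn":0},{"hand":0.04,"slide":[0,0,0],"turn":0},{"hand":0.04,"slide":[0,0,0],"turn":0}]';  python3 d.py 0.532 0.0394 0.0425 -14.15
```

```text
clock: 16.52
tool_pos: [0.5315, 0.0375, 0.0468]
eef_rot: [0.992, -0.124, 0.0, -0.0]
contact_force: [-0.1, -0.9, -5.2]
opening: 0.563
t 16.52 pos [0.5315 0.0375 0.0468] th -14.19 tilt 0.01 F [-0.1 -0.9 -5.2] M [-0.08 -0.09 -0.03] open mm 49.6 q [-0.03  0.9  -0.21  1.97  0.53  0.32 -0.92]
slide needed mm [-0.  -2.   4.3]
turn -0.04 slide after turn mm [-0.  -2.   4.3]
```

```bash
python3 -m creep '[{"hand":0.04,"slide":[0,0,0.002],"turn":0},{"hand":0.04,"slide":[0,0,0.001],"turn":0},{"hand":0.04,"slide":[0,0,0],"turn":0}]';  python3 d.py;python3 -m creep '[{"hand":0.04,"slide":[0,0,0.0015],"turn":0},{"hand":0.04,"slide":[0,0,0],"turn":0}]';  python3 d.py
```

```text
clock: 16.9
tool_pos: [0.5314, 0.0374, 0.0437]
eef_rot: [0.992, -0.124, 0.0, 0.0]
contact_force: [0.1, 0.4, -4.7]
opening: 0.563
t 16.9 pos [0.5314 0.0374 0.0437] th -14.19 tilt 0.0 F [ 0.1  0.4 -4.7] M [-0.04 -0.13  0.03] open mm 49.6 q [-0.04  0.91 -0.2   1.97  0.54  0.31 -0.92]
clock: 17.15
tool_pos: [0.5314, 0.0374, 0.0421]
eef_rot: [0.992, -0.124, -0.0, 0.0]
contact_force: [-0.5, 0.1, -4.1]
opening: 0.561
t 17.15 pos [0.5314 0.0374 0.0421] th -14.19 tilt 0.01 F [-0.5  0.1 -4.1] M [-0.06 -0.07 -0.  ] open mm 49.4 q [-0.04  0.91 -0.2   1.97  0.54  0.31 -0.93]
```

```bash
python3 -m creep '[{"hand":0.04,"slide":[0,0,0.001],"turn":0},{"hand":0.04,"slide":[0,0,0],"turn":0}]';  python3 d.py
```

```text
clock: 17.4
tool_pos: [0.5314, 0.0374, 0.042]
eef_rot: [0.992, -0.124, 0.0, 0.0]
contact_force: [-0.6, -0.4, 4.8]
opening: 0.566
t 17.4 pos [0.5314 0.0374 0.042 ] th -14.19 tilt 0.04 F [-0.6 -0.4  4.8] M [-0.06  0.44 -0.  ] open mm 49.8 q [-0.04  0.91 -0.2   1.97  0.54  0.31 -0.93]
```

The block is on the plate: contact at TCP z 0.042, as predicted. Now pushing along tool +x towards the long fence.

```bash
python3 -m creep '[{"hand":0.04,"slide":[0.003,0,0],"turn":0},{"hand":0.04,"slide":[0.003,0,0],"turn":0},{"hand":0.04,"slide":[0,0,0],"turn":0}]';  python3 d.py;python3 -m creep '[{"hand":0.04,"slide":[0.0015,0,0],"turn":0},{"hand":0.04,"slide":[0,0,0],"turn":0}]';  python3 d.py
```

```text
clock: 17.77
tool_pos: [0.5322, 0.0372, 0.0421]
eef_rot: [0.992, -0.123, -0.004, 0.001]
contact_force: [-11.8, 3.3, 15.7]
opening: 0.559
t 17.77 pos [0.5322 0.0372 0.0421] th -14.08 tilt 0.48 F [-11.8   3.3  15.7] M [ 0.63  2.36 -0.02] open mm 49.2 q [-0.03  0.91 -0.21  1.96  0.53  0.33 -0.92]
clock: 18.02
tool_pos: [0.5323, 0.0371, 0.0422]
eef_rot: [0.992, -0.122, -0.005, 0.001]
contact_force: [-15.0, 4.5, 20.0]
opening: 0.562
t 18.02 pos [0.5323 0.0371 0.0422] th -14.05 tilt 0.6 F [-15.    4.5  20. ] M [ 0.86  2.89 -0.08] open mm 49.5 q [-0.03  0.91 -0.21  1.96  0.53  0.33 -0.92]
```

It stopped after 0.8 mm with 15 N and rising vertical load. That could be plate friction or something touching. I'll unload z and see whether it slides.

```bash
python3 -m creep '[{"hand":0.04,"slide":[0,0,-0.001],"turn":0},{"hand":0.04,"slide":[0,0,0],"turn":0}]';  python3 d.py;python3 -m creep '[{"hand":0.04,"slide":[0,0,-0.001],"turn":0},{"hand":0.04,"slide":[0,0,0],"turn":0}]';  python3 d.py
python3 - <<'E'
from h import *
for n in ("side",):
    s=snapshot(n);f=s["frame"][170:250,270:390,::-1]
    cv2.imwrite(f"pics/{n}10.png",cv2.resize(f,None,fx=6.5,fy=6.5,interpolation=cv2.INTER_CUBIC))
E
```

```text
clock: 18.27
tool_pos: [0.5393, 0.0355, 0.0422]
eef_rot: [0.992, -0.124, 0.001, -0.0]
contact_force: [1.0, 0.7, -4.8]
opening: 0.565
t 18.27 pos [0.5393 0.0355 0.0422] th -14.21 tilt 0.07 F [ 1.   0.7 -4.8] M [-0.04 -0.06 -0.01] open mm 49.8 q [-0.03  0.91 -0.21  1.95  0.53  0.33 -0.91]
clock: 18.52
tool_pos: [0.539, 0.0354, 0.0431]
eef_rot: [0.992, -0.124, 0.0, 0.0]
contact_force: [-0.0, 0.5, -4.1]
opening: 0.563
t 18.52 pos [0.539  0.0354 0.0431] th -14.22 tilt 0.02 F [-0.   0.5 -4.1] M [-0.01 -0.11  0.06] open mm 49.6 q [-0.03  0.91 -0.21  1.95  0.53  0.33 -0.91]
```

View pics/side10.png

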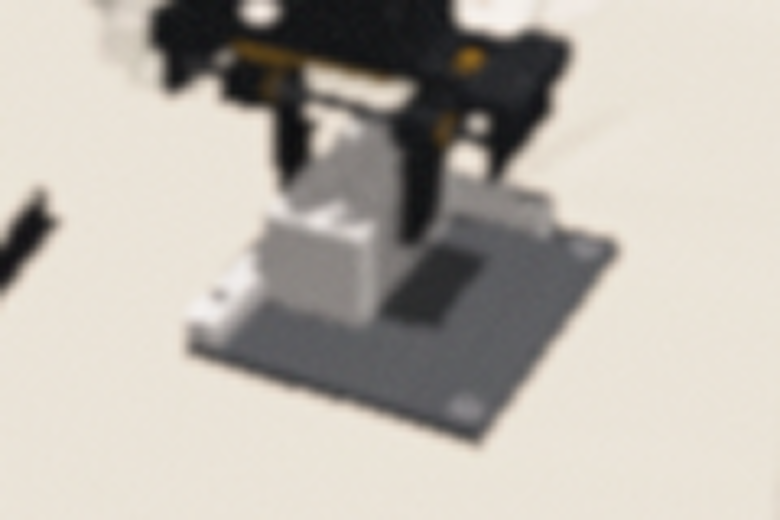

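It was plate friction: once unloaded, the block slid 7 mm. It now hovers about 1 mm, so I'll feel for the long fence.

```bash
python3 -m creep '[{"hand":0.04,"slide":[0.001,0,0.0005],"turn":0},{"hand":0.04,"slide":[0.001,0,0],"turn":0},{"hand":0.04,"slide":[0,0,0],"turn":0}]';  python3 d.py;python3 -m creep '[{"hand":0.04,"slide":[0.001,0,0],"turn":0},{"hand":0.04,"slide":[0,0,0],"turn":0}]';  python3 d.py
```

```text
clock: 18.95
tool_pos: [0.5407, 0.0351, 0.0427]
eef_rot: [0.992, -0.124, 0.0, 0.0]
contact_force: [0.1, -0.6, -4.9]
opening: 0.562
t 18.95 pos [0.5407 0.0351 0.0427] th -14.2 tilt 0.01 F [ 0.1 -0.6 -4.9] M [-0.09 -0.11  0.01] open mm 49.5 q [-0.02  0.91 -0.21  1.95  0.53  0.34 -0.91]
clock: 19.2
tool_pos: [0.541, 0.0351, 0.0427]
eef_rot: [0.992, -0.123, -0.001, 0.0]
contact_force: [-1.7, 1.2, -3.9]
opening: 0.559
t 19.2 pos [0.541  0.0351 0.0427] th -14.19 tilt 0.07 F [-1.7  1.2 -3.9] M [ 0.14  0.37 -0.04] open mm 49.3 q [-0.02  0.91 -0.22  1.94  0.53  0.34 -0.91]
```

Light contact with the long fence at jig x of about 33.7 mm, matching the expected 34. Now sliding along it (tool +y) to the short fence, about 8 mm away.

```bash
python3 -m creep '[{"hand":0.04,"slide":[0,0.002,0],"turn":0},{"hand":0.04,"slide":[0,0.002,0],"turn":0},{"hand":0.04,"slide":[0,0.002,0],"turn":0},{"hand":0.04,"slide":[0,0,0],"turn":0}]';  python3 d.py;python3 -m creep '[{"hand":0.04,"slide":[0,0.001,0],"turn":0},{"hand":0.04,"slide":[0,0,0],"turn":0}]';  python3 d.py;python3 -m creep '[{"hand":0.04,"slide":[0,0.001,0],"turn":0},{"hand":0.04,"slide":[0,0,0],"turn":0}]';  python3 d.py
```

```text
clock: 19.7
tool_pos: [0.5395, 0.029, 0.0425]
eef_rot: [0.992, -0.124, -0.001, 0.0]
contact_force: [-4.5, 2.7, -4.0]
opening: 0.557
t 19.7 pos [0.5395 0.029  0.0425] th -14.2 tilt 0.07 F [-4.5  2.7 -4. ] M [ 0.66  0.77 -0.18] open mm 49.1 q [-0.01  0.91 -0.21  1.95  0.54  0.34 -0.9 ]
clock: 19.95
tool_pos: [0.5393, 0.0286, 0.0426]
eef_rot: [0.992, -0.123, -0.001, -0.0]
contact_force: [-4.1, 4.5, -4.7]
opening: 0.562
t 19.95 pos [0.5393 0.0286 0.0426] th -14.18 tilt 0.07 F [-4.1  4.5 -4.7] M [ 0.79  0.78 -0.16] open mm 49.5 q [-0.01  0.91 -0.21  1.95  0.54  0.33 -0.9 ]
clock: 20.2
tool_pos: [0.5391, 0.0277, 0.0426]
eef_rot: [0.992, -0.123, -0.001, -0.0]
contact_force: [-3.8, 4.4, -4.2]
opening: 0.562
t 20.2 pos [0.5391 0.0277 0.0426] th -14.17 tilt 0.07 F [-3.8  4.4 -4.2] M [ 0.86  0.86 -0.21] open mm 49.5 q [-0.01  0.91 -0.21  1.95  0.54  0.33 -0.9 ]
```

```bash
cat >> d.py <<'E'
J=np.array([[np.cos(-.247),np.sin(-.247)],[-np.sin(-.247),np.cos(-.247)]])
print("jig xy mm",(J@(p[:2]-[.511,.054])*1000).round(1),"F jig",(J@s["contact_force"][:2]).round(1))
E
python3 -m creep '[{"hand":0.04,"slide":[0,0.001,0],"turn":0},{"hand":0.04,"slide":[0,0,0],"turn":0}]';  python3 d.py;python3 -m creep '[{"hand":0.04,"slide":[0,0.001,0],"turn":0},{"hand":0.04,"slide":[0,0,0],"turn":0}]';  python3 d.py
```

```text
clock: 20.45
tool_pos: [0.5388, 0.0267, 0.0426]
eef_rot: [0.992, -0.123, -0.001, -0.0]
contact_force: [-4.3, 4.4, -4.2]
opening: 0.564
t 20.45 pos [0.5388 0.0267 0.0426] th -14.17 tilt 0.07 F [-4.3  4.4 -4.2] M [ 0.85  0.85 -0.18] open mm 49.7 q [-0.01  0.91 -0.21  1.95  0.54  0.33 -0.9 ]
jig xy mm [ 33.6 -19.7] F jig [-5.3  3.2]
clock: 20.7
tool_pos: [0.5386, 0.026, 0.0426]
eef_rot: [0.992, -0.123, -0.0, -0.0]
contact_force: [-3.0, 4.4, -4.6]
opening: 0.562
t 20.7 pos [0.5386 0.026  0.0426] th -14.17 tilt 0.07 F [-3.   4.4 -4.6] M [ 0.98  0.86 -0.21] open mm 49.5 q [-0.01  0.91 -0.21  1.95  0.54  0.33 -0.9 ]
jig xy mm [ 33.6 -20.4] F jig [-4.   3.5]
```

```bash
python3 -m creep '[{"hand":0.04,"slide":[0,0.001,0],"turn":0},{"hand":0.04,"slide":[0,0,0],"turn":0}]';  python3 d.py;python3 -m creep '[{"hand":0.04,"slide":[0,0.001,0],"turn":0},{"hand":0.04,"slide":[0,0,0],"turn":0}]';  python3 d.py
```

```text
clock: 20.95
tool_pos: [0.5386, 0.026, 0.0427]
eef_rot: [0.992, -0.123, -0.0, -0.001]
contact_force: [-3.5, 6.2, -4.3]
opening: 0.56
t 20.95 pos [0.5386 0.026  0.0427] th -14.14 tilt 0.13 F [-3.5  6.2 -4.3] M [ 1.27  0.85 -0.26] open mm 49.3 q [-0.    0.91 -0.22  1.95  0.54  0.33 -0.9 ]
jig xy mm [ 33.7 -20.4] F jig [-4.9  5.1]
clock: 21.2
tool_pos: [0.5386, 0.0259, 0.0428]
eef_rot: [0.992, -0.123, 0.0, -0.002]
contact_force: [-3.0, 6.8, -4.2]
opening: 0.566
t 21.2 pos [0.5386 0.0259 0.0428] th -14.12 tilt 0.21 F [-3.   6.8 -4.2] M [ 1.58  0.88 -0.31] open mm 49.9 q [-0.    0.91 -0.22  1.95  0.54  0.33 -0.9 ]
jig xy mm [ 33.6 -20.5] F jig [-4.6  5.9]
```

The short fence is reached: jig y has stopped at -20.5 (the gripped point is offset about 1.5 mm on the block) and the force is rising. Now setting it onto the plate lightly and increasing both pushes.

```bash
python3 -m creep '[{"hand":0.04,"slide":[0.001,0.001,0],"turn":0},{"hand":0.04,"slide":[0.001,0.001,0],"turn":0},{"hand":0.04,"slide":[0,0,0],"turn":0}]';  python3 d.py;python3 -m creep '[{"hand":0.04,"slide":[0,0,0.0007],"turn":0},{"hand":0.04,"slide":[0,0,0],"turn":0}]';  python3 d.py
```

```text
clock: 21.58
tool_pos: [0.5387, 0.0258, 0.0428]
eef_rot: [0.992, -0.122, -0.001, -0.003]
contact_force: [-7.8, 12.1, -0.7]
opening: 0.561
t 21.57 pos [0.5387 0.0258 0.0428] th -14.05 tilt 0.38 F [-7.8 12.1 -0.7] M [ 2.45  1.48 -0.45] open mm 49.4 q [ 0.    0.91 -0.22  1.95  0.54  0.33 -0.89]
jig xy mm [ 33.7 -20.5] F jig [-10.6   9.8]
clock: 21.82
tool_pos: [0.5387, 0.026, 0.0424]
eef_rot: [0.992, -0.122, -0.001, -0.003]
contact_force: [-7.4, 12.5, 1.5]
opening: 0.564
t 21.82 pos [0.5387 0.026  0.0424] th -14.04 tilt 0.37 F [-7.4 12.5  1.5] M [ 2.37  1.75 -0.53] open mm 49.7 q [ 0.    0.91 -0.22  1.95  0.54  0.33 -0.89]
jig xy mm [ 33.7 -20.4] F jig [-10.2  10.3]
```

```bash
python3 -m creep '[{"hand":0.04,"slide":[0,0.001,0.0005],"turn":0},{"hand":0.04,"slide":[0.0005,0.001,0.0005],"turn":0},{"hand":0.04,"slide":[0,0,0],"turn":0},{"hand":0.04,"slide":[0,0,0],"turn":0}]';  python3 d.py
python3 - <<'E'
from h import *
for n in ("side","top"):
    s=snapshot(n);f=s["frame"][170:250,270:390,::-1] if n=="side" else s["frame"][120:280,150:350,::-1]
    cv2.imwrite(f"pics/{n}11.png",cv2.resize(f,None,fx=6.5 if n=="side" else 3.8,fy=6.5 if n=="side" else 3.7,interpolation=cv2.INTER_CUBIC))
    W=cloud(s);d=W[...,:2]-[.511,.054];c,sn=np.cos(-.247),np.sin(-.247)
    x=c*d[...,0]+sn*d[...,1];y=-sn*d[...,0]+c*d[...,1]
    # near side face of block (x~9mm) and left end face (y~31), top z
    for nm,m in (("end",(abs(y-.031)<.012)&(x>.012)&(x<.056)&(W[...,2]>.03)&(W[...,2]<.055)),("near",(abs(x-.009)<.01)&(y>.012)&(y<.028)&(W[...,2]>.018)&(W[...,2]<.055)),("top",(abs(x-.034)<.02)&(y>.012)&(y<.028)&(W[...,2]>.045)&(W[...,2]<.075))):
        if m.sum()>8: print(n,nm,m.sum(),"x",np.median(x[m])*1e3,"y",np.median(y[m])*1e3,"z",np.median(W[m][:,2])*1e3)
    for nm,m in (("timer",(abs(W[...,0]-.46)<.05)&(abs(W[...,1]-.45)<.05)&(W[...,2]>.010)&(W[...,2]<.04)),("short",(abs(W[...,0]-.465)<.05)&(abs(W[...,1]-.333)<.05)&(W[...,2]>.042)&(W[...,2]<.06))):
        p=W[m]
        if len(p)>9:print(n,nm,len(p),np.median(p[:,2]),np.round(cv2.minAreaRect((p[:,:2]*1000).astype(np.float32))[0],1))
    for t in ("comb","tape_ring","marker"): print(n,t,[(a["uv"],a["conf"]) for a in pinpoint(t,s)][:2])
E
python3 d.py
```

```text
clock: 22.32
tool_pos: [0.5387, 0.026, 0.0421]
eef_rot: [0.993, -0.122, -0.001, -0.004]
contact_force: [-10.4, 15.5, 8.2]
opening: 0.563
t 22.32 pos [0.5387 0.026  0.0421] th -13.98 tilt 0.51 F [-10.4  15.5   8.2] M [ 2.97  2.04 -0.7 ] open mm 49.6 q [ 0.    0.91 -0.22  1.95  0.54  0.33 -0.89]
jig xy mm [ 33.8 -20.4] F jig [-13.8  12.5]
side end 91 x 32.28441018863196 y 29.57206325717573 z 42.70850226279788
side near 25 x 11.742988190562368 y 20.53830026970007 z 34.0759170024788
side top 24 x 32.55469827730696 y 25.163711546454145 z 59.626569591529844
side timer 758 0.01684069172329833 [462.  451.9]
side short 381 0.05029039889653675 [467.1 333.7]
side comb [([267.6, 218.4], 0.55)]
side tape_ring [([273.3, 307.7], 0.87)]
side marker [([234.6, 296.9], 0.51)]
top timer 393 0.017434964503969974 [461.6 449.5]
top short 233 0.05064611686579279 [464.9 333.3]
top comb [([295.1, 158.0], 0.73)]
top tape_ring [([202.0, 198.2], 0.54)]
top marker [([201.9, 169.6], 0.74)]
t 22.73 pos [0.5387 0.0259 0.0421] th -13.99 tilt 0.51 F [-8.7 15.6  8.6] M [ 2.99  2.11 -0.73] open mm 49.5 q [ 0.    0.91 -0.22  1.95  0.54  0.33 -0.89]
jig xy mm [ 33.8 -20.4] F jig [-12.2  13. ]
```

View pics/side11.png

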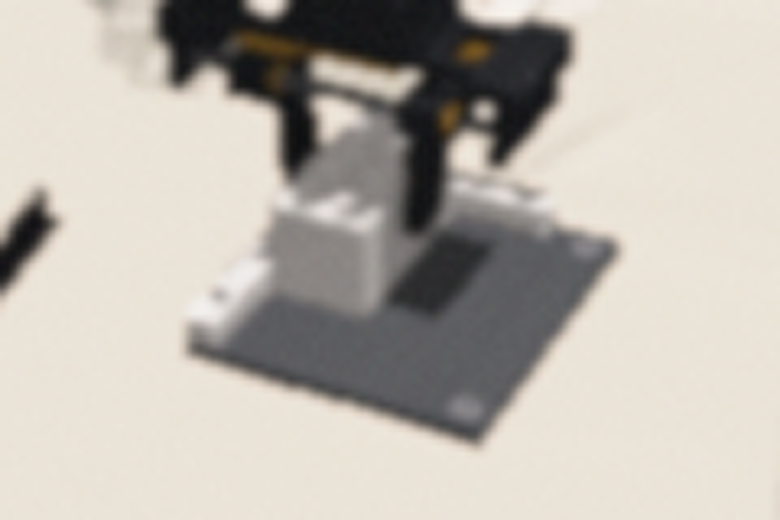

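View pics/top11.png

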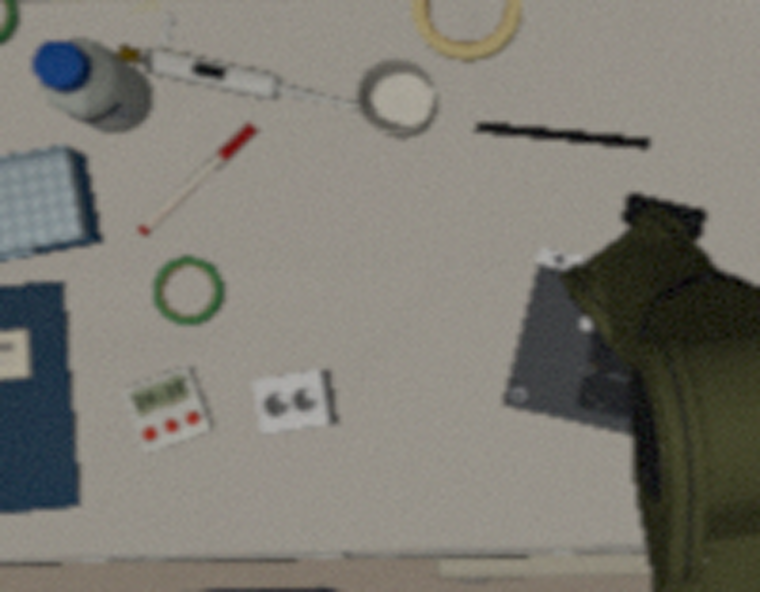

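The side crop shows the block upright on the plate, its far side at the long fence and its far end at the short fence. The end face measures jig y 29.6 (nominal 31, within calibration) and the top is at z 59.6 mm. The timer, short block and bystanders have not moved. I'll add a bit more push on the short fence so that friction can't be carrying most of it.

```bash
python3 -m creep '[{"hand":0.04,"slide":[0,0.001,0],"turn":0},{"hand":0.04,"slide":[0,0.001,0],"turn":0},{"hand":0.04,"slide":[0,0.001,0],"turn":0},{"hand":0.04,"slide":[0,0,0],"turn":0},{"hand":0.04,"slide":[0,0,0],"turn":0}]';  python3 d.py; python3 -m creep '[{"hand":0.04,"slide":[0,0,0],"turn":0},{"hand":0.04,"slide":[0,0,0],"turn":0},{"hand":0.04,"slide":[0,0,0],"turn":0},{"hand":0.04,"slide":[0,0,0],"turn":0}]';  python3 d.py
python3 - <<'E'
from h import *
n="side";s=snapshot(n);W=cloud(s);d=W[...,:2]-[.511,.054];c,sn=np.cos(-.247),np.sin(-.247)
x=c*d[...,0]+sn*d[...,1];y=-sn*d[...,0]+c*d[...,1];z=W[...,2]
m=(abs(y-.030)<.008)&(x>.012)&(x<.056)&(z>.028)&(z<.054)
A=np.c_[x[m],z[m],np.ones(m.sum())];k,*_=np.linalg.lstsq(A,y[m],rcond=None);print("end face: dy/dx (yaw)",k[0],"dy/dz (tilt)",k[1])
m=(x>.012)&(x<.056)&(y>.005)&(y<.028)&(z>.05)&(z<.07);print("top z",np.percentile(z[m],[10,50,90]))
cv2.imwrite("pics/side12.png",cv2.resize(s["frame"][170:250,270:390,::-1],None,fx=6.5,fy=6.5,interpolation=cv2.INTER_CUBIC))
E
```

```text
clock: 23.35
tool_pos: [0.5387, 0.0259, 0.0423]
eef_rot: [0.993, -0.121, -0.0, -0.006]
contact_force: [-8.7, 19.4, 8.9]
opening: 0.564
t 23.35 pos [0.5387 0.0259 0.0423] th -13.9 tilt 0.74 F [-8.7 19.4  8.9] M [ 3.93  2.2  -0.83] open mm 49.7 q [ 0.01  0.91 -0.23  1.95  0.54  0.33 -0.89]
jig xy mm [ 33.7 -20.5] F jig [-13.2  16.7]
clock: 23.85
tool_pos: [0.5387, 0.0258, 0.0422]
eef_rot: [0.993, -0.121, -0.0, -0.006]
contact_force: [-8.0, 19.9, 8.4]
opening: 0.559
t 23.85 pos [0.5387 0.0258 0.0422] th -13.9 tilt 0.74 F [-8.  19.9  8.4] M [ 3.88  2.14 -0.88] open mm 49.3 q [ 0.01  0.91 -0.23  1.95  0.54  0.33 -0.89]
jig xy mm [ 33.7 -20.5] F jig [-12.6  17.3]
end face: dy/dx (yaw) 0.01053314789793484 dy/dz (tilt) -0.006583187385476443
top z [0.05327699 0.05952099 0.06178299]
```

View pics/side12.png

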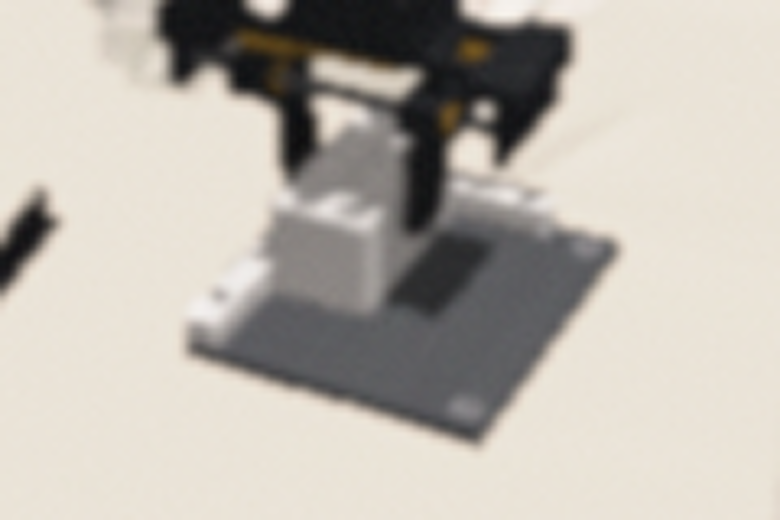

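The block is steady: about 13 N towards the long fence and 17 N towards the short one, end-face yaw about 0.01 rad, tilt about 0.007 rad, pose unchanged over 0.5 s. Handing in.

```bash
python3 -c "
from plant import finish_job
print(finish_job())"
```

```text
the job is handed in; nothing more can be done
None
```

The timer is off the jig and the long block is pressed into the corner, still gripped. I handed the job in at about 24 s of the 67 s allowed; no verdict came back.

- **Timer:** I lifted it off the jig and set it down flat and released on bare bench at about (0.462, 0.452). Both cameras show its top at about 17 mm, consistent with lying flat.
- **Long block:** I gripped it across its width, lowered it about 10 mm short of both fences, then pushed it against the long fence and slid it to the short one.
- **Last readings:**
  - The wrist force was about 13 N towards the long fence and 17 N towards the short one. Some of that is friction, so the true contact forces are lower.
  - The fingers were still closed on the block at 49.3 mm, with a 45 N grip commanded. The pose held steady for 0.5 s.
  - The block's top was at about 59.5 mm. The fit to its end face gave about 0.01 rad of yaw and 0.007 rad of tilt. The tool itself leaned 0.74° (0.013 rad).
- **Friction stop:** The first push towards the long fence stuck on plate friction at about 15 N. Easing the downward load freed it.
- **Disagreement:** Against my jig estimate, the block's centre measures y ≈ -20.5 mm instead of -19. The camera sees its end face at 29.6 mm instead of 31. This is inside the 3 mm tolerance and about the size of the calibration error. The block stopped dead there while hovering, which points to real contact with the short fence.
- **Other things on the bench:** Pictures shortly before hand-in showed the short block, comb, tape roll and marker where they started, within measurement error.

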